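Snap the tube adapter home in the centrifuge bucket

ROBOT

A 7-joint arm with a two-finger parallel gripper is mounted at the origin on the work surface. World frame = base frame: x ahead of the robot, y to its left, z up, the work surface at z = 0. Lengths are in m, angles in rad, forces in N, time in s.
With the tool pointing down it reaches from about 0.35 to 0.9 m from the base axis. Payload 19.9 kg.
Tool frame: the origin (TCP) lies at the very end of the fingers, on their centre line; the grasp point (between the pads) lies 19 mm behind it; z points along the fingers, y is the line along which they close (so a half turn about z gives the same grasp; the last joint's range is limited). The gripper opens to 94 mm and grips with 3 to 60 N. Pads are 16 mm wide; open, the fingers measure 119 mm over their backs; the gripper's body (75 mm by 177 mm) begins 78 mm behind the grasp point.
Start: joints at [1.177, 0.417, -0.01, 1.614, 0.005, 1.111, -0.053], TCP at [0.216, -0.586, 0.205] pointing down, gripper open.
Joint ranges: [-2.81, 2.81], [-0.39, 2.02], [-1.27, 1.25], [0.06, 2.57], [-1.19, 4.33], [0.19, 2], [-2.82, 2.82]. Speed limits (rad/s): [1.89, 1.89, 2.39, 2.39, 3.01, 3.01, 3.01].

INTERFACE

Orientations are given as [roll, pitch, yaw] about the fixed x, y, z axes, in that order (R = Rz(yaw) Ry(pitch) Rx(roll)).
In Python, from bench import env gives the robot as it stands. Calls block until the motion is done:
- env.move_ptp(position, orientation): joint-space move of the TCP to a pose.
- env.move_linear(position, attitude=None, feed=0.15): straight line of the TCP; attitude=None keeps the orientation; feed is the mean speed in m/s.
- env.move_j(angles): joint-space move.
- env.grip(opening, newtons=None): finger opening in m; newtons is the grip in N (None keeps the last); returns when the fingers have stopped.
- env.wait(seconds).
- env.ik(position, orientation): joint angles nearest the present ones, or None.
- env.read_state(): the state.
- env.capture(name): name is "side" or "top" or "wrist"; returns a dict with "image" (480x640x3 uint8, red, green, blue), "K" (3x3 intrinsics, pixels), "dist_coeffs" ([k1, k2, p1, p2, k3] as OpenCV has them; the pictures are not rectified), "origin" and "rotation" of the camera in the world. Camera axes: x right, y up, looking along -z (the intrinsics and any distortion apply to the point x, -y, -z); pixel columns grow to the right and rows downward; lengths in m; the calibration is good to about 2 mm. A picture is of the moment at which its call begins. There is no depth.
A pose or a line that the arm cannot do raises env.Unreachable and nothing moves.
- env.sign_off(): hands the job in; it is judged then, once.
The state is a dict: "time_s": time; "joint_positions": joint angles; "qd": joint speeds; "joint_torque": joint torques, N m; "position": TCP position; "ee_rot": TCP orientation; "wrist_force": force on the tool from outside, world axes, zero at the start; "moment": the same for the moment, N m; "finger_gap": finger opening in m; "gripper_force": force on a finger pad.
Only numpy, scipy, OpenCV 4.12 (cv2) and the standard library are available. Lean on these libraries where they do the work, as an engineer would, in place of code of your own. Each camera call takes 0.05 s, during which the arm holds its last target. There are 200 camera calls.

TASK

The white nylon tube adapter in the mouth of the swing-out bucket is only resting on its spring-ball catches and stands proud of the rim. Take the hand pusher by its stem and press the adapter straight down with the pusher's foot until it snaps in level and flush with the rim; do not press it with the gripper. Then stand the pusher upright on the bench again, let go of it, and leave the spare adapter, the rubber cushion and the torque wrench where they lie.

Things in the scene. Friction and masses are not known exactly. Their poses are not given: they have to be found in the camera images.
- bucket_rim (a point): Centre of the mouth of the grey cast aluminium bucket, at rim height, 98 mm above the bench; z up. Mouth 72 mm across. In the bore, 13 mm below the rim, four spring balls snap in over the adapter's lower edge when it is pushed home on the bucket's hard seat.
- bucket: The swing-out bucket: round, 92 mm across, rim 98 mm up, with two side lugs reaching 58 mm from its axis along its +y and -y. Fixed, with a flat 120 x 120 x 8 mm grey cradle plate under it. Origin on its axis at the bench.
- adapter_top (a point): Centre of the flat top face of the loose white nylon adapter in the bucket's mouth; z up when level. Disc 68 mm across, 24 mm high, top face 66 mm across with four dark tube wells, flat to press on. At the start it rests on the spring balls, its top 10 to 11 mm above the rim. It takes about 10 to 15 N to push over the balls, then it stops hard with its top level with the rim, and stays.
- pusher_mid (a point): Half-way up the hand pusher, on its axis (42 mm above its underside); z up along the stem. It stands loose and upright on the bench, about 250 g: a flat round steel foot 46 mm across and 12 mm thick, and on it a plain round black stem 26 mm thick reaching to 84 mm total height. Grip the stem at this point with any yaw.
- spare_adapter_mid (a point): Centre (12 mm up) of a second, identical white nylon adapter lying loose on the bench, 68 mm across, 24 mm high. Leave it alone.
- cushion: Black rubber cushion insert, a loose flat disc 68 mm across and 14 mm high lying on the bench; origin at the centre of its underside. Leave it alone.
- wrench: Chrome torque wrench with a black grip lying loose on the bench beyond the bucket, 300 mm long, up to 34 mm wide and 30 mm high; origin at the bench about mid-length, x along it towards the head. Leave it alone.
Not all that is in view belongs to the job. What is shaped like the part that bears pusher_mid but blue or red is not meant.

How it is judged:
On the way, in this order (a step that is already met when the one before it is completed fails the run):
1. the pusher presses on the adapter (over 2 N) (contact force between pusher and adapter above 2 N).
2. the adapter is home: its top within 2 mm of the bucket's rim (z of adapter_top in the frame of bucket_rim below 0.002 m), for 0.2 s.
At the end, for the whole second after the job is handed in: The adapter sits home in the bucket, its top no more than 2 mm above the rim, centred within 6 mm and level within 0.05 rad; the pusher stands upright on its foot on the bench (within 0.08 rad, its middle 38 to 46 mm up), released; both are at rest (z of adapter_top in the frame of bucket_rim below 0.002 m and horizontal distance between adapter_top and bucket_rim below 0.006 m and angle between adapter_top's own z axis and vertical below 0.05 rad and angle between pusher_mid's own z axis and vertical below 0.08 rad and height (world z) of pusher_mid between 0.038 and 0.046 m and linear speed of each of pusher, adapter below 0.02 m/s); the robot touches nothing.
It fails at once if the gripper presses on the adapter (over 2 N) (contact force between the fingers and adapter above 2 N).
It fails at once if the spare adapter is moved by more than 20 mm (distance of spare_adapter_mid from where it was at the start of the episode above 0.02 m).
It fails at once if the cushion is moved by more than 20 mm (distance of cushion from where it was at the start of the episode above 0.02 m).
It fails at once if the torque wrench is moved by more than 20 mm (distance of wrench from where it was at the start of the episode above 0.02 m).
It also fails if it takes over 48 s, if anything falls off the work surface, if the arm or the gripper's body presses on something with over 40 N, if the wrist force passes 120 N, or if a joint passes its speed limit or range.

## Working session

There is one attempt and no reset: what is moved stays moved. The work goes in short steps, each a Python script; the robot and the scene stay as the last script left them, time stands still between calls to the robot, and variables do not carry over. Pictures are saved under pics/ and viewed, at most 10 in all, crops included, and the job is handed in when it is done.

```bash
ls; mkdir -p pics
python3 - <<'E'
from bench import env
import cv2, pickle
d={}
for n in("side","top"):
    c=env.capture(n); d[n]=c; cv2.imwrite(f"pics/{n}0.png",c["image"][:,:,::-1]); print(n,c["origin"],c["rotation"],c["K"],c["dist_coeffs"])
pickle.dump(d,open("c0.pkl","wb"))
s=env.read_state(); print(s["position"],s["ee_rot"],s["time_s"])
E
```

```text
pics
side [0.47485    0.7437023  0.56693503] [ 0.9892689  -0.01549727 -2.89574794] [[460.90864666   0.         319.95663189]
 [  0.         460.90864666 236.86939782]
 [  0.           0.           1.        ]] [-0.05427502  0.          0.          0.          0.        ]
top [0.47862831 0.02094028 1.114554  ] [ 0.16458822  0.00303393 -1.54117134] [[547.63905161   0.         311.12445723]
 [  0.         547.63905161 241.08449496]
 [  0.           0.           1.        ]] [-0.12416221  0.          0.          0.          0.        ]
[ 0.21580106 -0.58622081  0.20491703] [-3.14053860e+00  1.00785554e-04  3.52757747e-01] 0.1
```

View pics/top0.png

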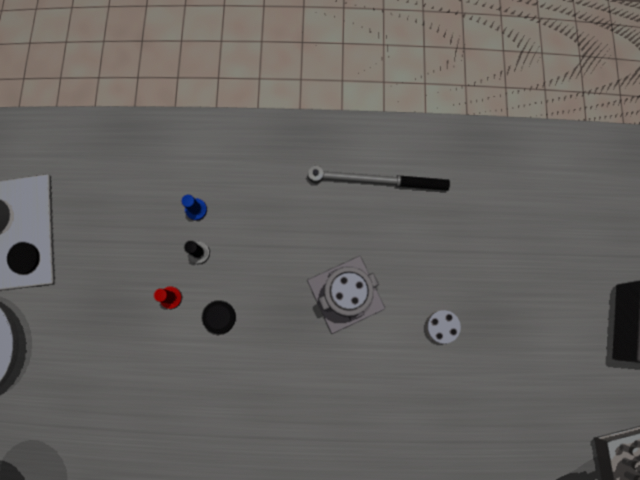

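View pics/side0.png

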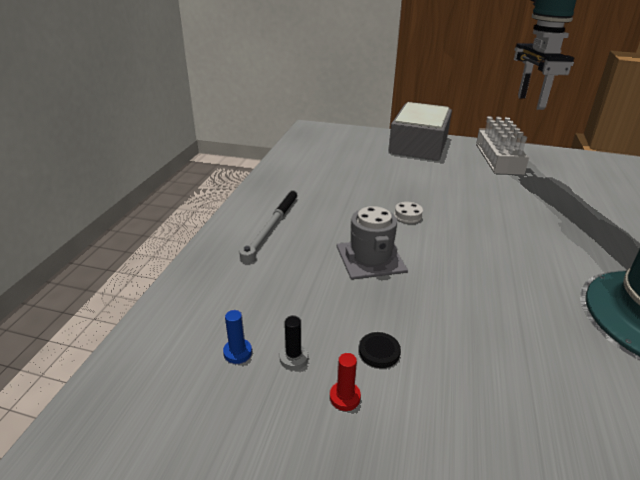

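The top view shows the black-stemmed pusher with its stem top at about (192,248) and foot at (198,253). The bucket adapter is at about (349,291), the cushion at (219,317) and the spare adapter at (443,327). The side view confirms it, with the pusher at (292,340) between the blue and red decoys and the adapter at (375,215).

```bash
cat > h.py <<'E'
import numpy as np, cv2
from scipy.spatial.transform import Rotation as R
def ray(c,px):
    u=cv2.undistortPoints(np.float64(px).reshape(-1,1,2),c["K"],np.array(c["dist_coeffs"])).reshape(-1,2)
    d=np.c_[u[:,0],-u[:,1],-np.ones(len(u))]
    r=np.array(c["rotation"]); M=r if r.shape==(3,3) else R.from_euler("xyz",r).as_matrix()
    return np.array(c["origin"]),d@M.T
def plane(c,px,z):
    o,d=ray(c,px); return o+d*((z-o[2])/d[:,2])[:,None]
def blobs(mask,amin=5):
    n,l,s,ct=cv2.connectedComponentsWithStats(mask.astype(np.uint8))
    return [(ct[i],s[i,4],l==i) for i in range(1,n) if s[i,4]>=amin]
def tri(c1,p1,c2,p2):
    o1,d1=ray(c1,p1);o2,d2=ray(c2,p2);d1=d1[0];d2=d2[0]
    t=np.linalg.lstsq(np.c_[d1,-d2],o2-o1,rcond=None)[0]
    a=o1+d1*t[0];b=o2+d2*t[1]; return (a+b)/2,np.linalg.norm(a-b)
def stem(c,m,z=.084,r=.013):
    # far end of the stem silhouette on plane z, along the viewing direction
    cnt=max(cv2.findContours(m.astype(np.uint8),0,1)[0],key=cv2.contourArea)[:,0]
    p=plane(c,cnt,z)[:,:2]; q=p.mean(0)-np.array(c["origin"])[:2]; e=q/np.linalg.norm(q); n=np.array([-e[1],e[0]])
    a=p@e;b=p@n; return e*(a.max()-r)+n*(b.max()+b.min())/2,np.ptp(b)
E
python3 - <<'E'
from h import *; import pickle
d=pickle.load(open("c0.pkl","rb"))
W={}
for n,box,sb in(("top",(325,268,374,314),(180,235,212,266)),("side",(352,203,398,232),(275,308,312,372))):
    c=d[n]; g=c["image"].max(2).astype(int)
    def crop(b,m):
        o=np.zeros(g.shape,bool);o[b[1]:b[3],b[0]:b[2]]=m[b[1]:b[3],b[0]:b[2]];return o
    w=crop(box,g>140); hull=cv2.convexHull(np.argwhere(w)[:,::-1].astype(np.int32))
    hm=cv2.fillConvexPoly(np.zeros(g.shape,np.uint8),hull,1).astype(bool)
    bl=[b for b in blobs(hm&(g<90),6)]; print(n,[(b[0].round(1),b[1]) for b in bl], w.sum())
    W[n]=np.mean([b[0] for b in sorted(bl,key=lambda b:-b[1])[:4]],0); print(W[n],plane(c,[W[n]],.1085))
    bs=max(blobs(crop(sb,g<45)),key=lambda b:b[1]); print("stem",bs[0],bs[1],stem(c,bs[2]))
    f=max(blobs(crop(sb,g>110)),key=lambda b:b[1]); ft=np.argwhere(f[2])[:,::-1]
    print("foot px",ft.min(0),ft.max(0), plane(c,[(ft.min(0)+ft.max(0))/2],.010))
print(tri(d["top"],W["top"],d["side"],W["side"]))
c=d["top"]
for nm,p,z in(("cushion",(219,317),.014),("spare",(443,327),.024),("red",(160,295),.084),("blue",(188,202),.084)): print(nm,plane(c,[p],z).round(3))
E
```

```text
top [(array([343.6, 280.2]), np.int32(35)), (array([359. , 284.7]), np.int32(34)), (array([339. , 295.8]), np.int32(38)), (array([354.5, 300.2]), np.int32(36))] 543
[349.02443609 290.22342253] [[ 0.55610391 -0.04337906  0.1085    ]]
stem [193.63318777 249.41048035] 229 (array([0.63063847, 0.25961371]), np.float64(0.024241874475154968))
foot px [198 242] [207 250] [[0.64518762 0.25232475 0.01      ]]
side [(array([370.5, 209. ]), np.int32(14)), (array([396.5, 213. ]), np.int32(8)), (array([384.3, 212.8]), np.int32(13)), (array([359.3, 219.4]), np.int32(25)), (array([364.5, 215.5]), np.int32(12)), (array([378.4, 219.3]), np.int32(14)), (array([388.6, 222.6]), np.int32(29)), (array([393.9, 227.7]), np.int32(23))] 426
[378.07981259 219.68271364] [[ 0.5442765  -0.02293062  0.1085    ]]
stem [292.75450082 336.54337152] 611 (array([0.62971841, 0.26400456]), np.float64(0.022517987962504482))
foot px [275 308] [311 371] [[0.64066139 0.22963647 0.01      ]]
(array([ 0.55164354, -0.04440848,  0.09590696]), np.float64(0.010839821692930065))
cushion [[0.502 0.21  0.014]]
spare [[ 0.494 -0.237  0.024]]
red [[0.538 0.313 0.084]]
blue [[0.72  0.271 0.084]]
```

Run:
```python
from bench import env
from h import *; import pickle
d=pickle.load(open("c0.pkl","rb"))
print(tri(d["top"],(349.02,290.22),d["side"],(374.4,214.15)))
O=[np.pi,0,-.22]; w={}
for n,p in(("a",(.52,-.043,.30)),("p",(.60,.261,.30))):
    env.move_ptp(p,O); c=env.capture("wrist"); w[n]=c; cv2.imwrite(f"pics/w{n}.png",c["image"][:,:,::-1]); print(c["origin"],c["rotation"])
pickle.dump(w,open("w.pkl","wb")); print(env.read_state()["time_s"],env.read_state()["position"])
cv2.imwrite("pics/w.png",cv2.resize(np.hstack([w["a"]["image"],w["p"]["image"]])[:,:,::-1],(800,300)))
```

```text
(array([ 0.55529112, -0.04347277,  0.10764252]), np.float64(0.0017675574119901407))
[ 0.6012985  -0.06252462  0.47827126] [-2.89478944e-01  1.30380332e-04 -1.79164416e+00]
[0.68173843 0.24064224 0.47852024] [-2.88802703e-01 -4.50702254e-04 -1.79246797e+00]
3.65 [0.6005836  0.2591757  0.30016372]
```

View pics/w.png

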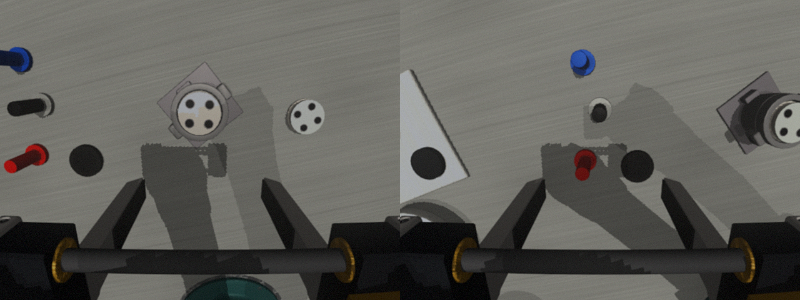

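The left half, taken over the bucket, has the adapter at about (199,114) in the scaled picture. The right half has the pusher stem top at about (599,113), with the blue decoy above it at (582,62) and the red one below it at (585,165). I'll measure both points at full resolution.

Run:
```python
from h import *; import pickle
w=pickle.load(open("w.pkl","rb"))
c=w["a"]; g=c["image"].max(2).astype(int); b=(280,140,358,222)
m=np.zeros(g.shape,bool); m[b[1]:b[3],b[0]:b[2]]=True
bl=[x for x in blobs(m&(g<80),40) if x[1]<400]; print([(x[0].round(1),x[1]) for x in bl])
print("adapter",plane(c,[np.mean([x[0] for x in bl],0)],.1085), plane(c,[x[0] for x in bl],.1085).round(4).tolist())
c=w["p"]; g=c["image"].max(2).astype(int); m=np.zeros(g.shape,bool); m[145:210,295:345]=True
for t in(40,50,60):
    x=max(blobs(m&(g<t)),key=lambda b:b[1]); print(t,x[0],x[1],stem(c,x[2]))
cv2.imwrite("pics/wp2.png",cv2.resize(c["image"][140:220,280:360,::-1],(480,480),interpolation=0))
```

```text
[(array([322.6, 172.9]), np.int32(384)), (array([303.4, 165.8]), np.int32(131)), (array([335. , 167.2]), np.int32(134)), (array([302.8, 197. ]), np.int32(142)), (array([333.4, 198.1]), np.int32(138))]
adapter [[ 0.5570492 -0.046939   0.1085   ]] [[0.5631, -0.0514, 0.1085], [0.5735, -0.0352, 0.1085], [0.5657, -0.0639, 0.1085], [0.5449, -0.0278, 0.1085], [0.5374, -0.0562, 0.1085]]
40 [318.15577889 181.86180905] 398 (array([0.63273494, 0.25853026]), np.float64(0.023370740058731965))
50 [318.54063604 180.82332155] 566 (array([0.63271994, 0.25886539]), np.float64(0.024527973256934454))
60 [318.19110379 181.19604613] 607 (array([0.63219144, 0.25952274]), np.float64(0.0254022008304135))
```

View pics/wp2.png

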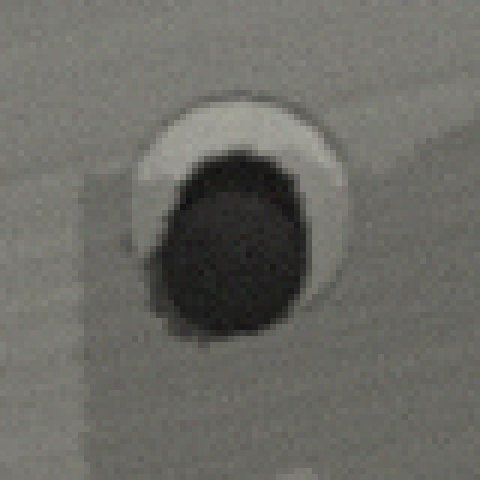

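The crop shows the stem's top disc centred at full-resolution pixel (319,184), with the foot ring around it. The cameras agree to about 2 mm: pusher at (0.632, 0.260), adapter at (0.5555, -0.0445). Now the grasp and lift.

Run:
```python
from bench import env
from h import *
O=[np.pi,0,-.22]
env.grip(.062,40); env.move_ptp([.6317,.2597,.14],O); env.move_linear([.6317,.2597,.023],feed=.08)
s=env.read_state(); print(s["wrist_force"],s["position"])
env.grip(.0,40); s=env.read_state(); print(s["finger_gap"],s["gripper_force"],s["time_s"])
env.move_linear([.6317,.2597,.20],feed=.12); env.move_linear([.5555,-.0445,.20],feed=.15)
s=env.read_state(); print(s["finger_gap"],s["gripper_force"],s["time_s"],s["position"],s["wrist_force"])
im=[]
for n,b in(("top",(260,200,440,380)),("side",(290,90,470,270)),("wrist",(200,60,440,300))):
    i=env.capture(n)["image"]; im.append(cv2.resize(i[b[1]:b[3],b[0]:b[2],::-1],(266,266)))
cv2.imwrite("pics/held.png",cv2.resize(np.hstack(im),(798,266)))
```

```text
[-0.12943299 -0.01859856 -0.37146817] [0.6319646 0.2597877 0.0234845]
0.025552701832865933 39.99999225139618 7.2833
0.02551710628566231 39.999534487724304 11.15 [ 0.55558419 -0.04386985  0.19996294] [-0.3046709  -1.09025683 -2.34138369]
```

View pics/held.png

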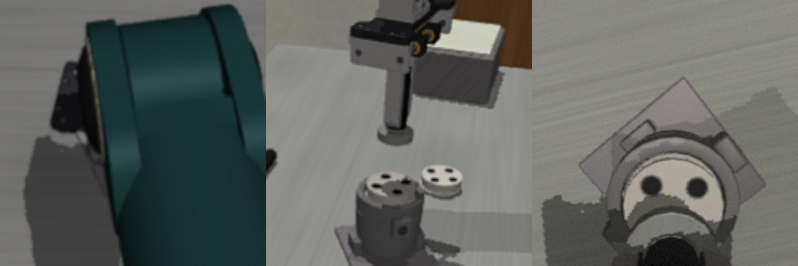

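The side and wrist crops show the pusher held upright, with its foot centred over the adapter. Next I press down in small steps, watching the force.

Run:
```python
from bench import env
from h import *
env.grip(0,60); env.move_linear([.5555,-.0445,.138],feed=.08); f0=env.read_state()["wrist_force"][2]
z=.138
while z>.117:
    z-=.001; env.move_linear([.5555,-.0445,z],feed=.03); s=env.read_state(); f=s["wrist_force"][2]-f0
    print(round(z,4),round(s["position"][2],4),round(f,1),round(s["time_s"],1))
    if f>35: break
env.wait(.4); s=env.read_state(); print(s["wrist_force"],s["position"],s["finger_gap"])
```

```text
0.137 0.1373 0.1 12.7
0.136 0.136 0.0 12.9
0.135 0.1349 -0.3 13.2
0.134 0.1339 -0.5 13.4
0.133 0.1329 -0.4 13.7
0.132 0.1319 0.0 13.9
0.131 0.131 0.3 14.2
0.13 0.1302 3.4 14.4
0.129 0.129 3.2 14.7
0.128 0.1278 1.9 14.9
0.127 0.1267 -0.1 15.2
0.126 0.1258 -0.3 15.4
0.125 0.1249 0.2 15.7
0.124 0.1239 0.2 15.9
0.123 0.1229 -0.4 16.2
0.122 0.1219 0.1 16.4
0.121 0.121 0.6 16.7
0.12 0.1209 18.2 16.9
0.119 0.1209 34.9 17.2
0.118 0.1207 48.1 17.4
[-17.17312707  -0.61115443  44.89471471] [ 0.55621673 -0.04455444  0.12067676] 0.025590515786890162
```

It stopped hard after about 10 mm of travel at about 48 N. I'll lift off and check the adapter before putting the pusher back.

Run:
```python
from bench import env
from h import *; import pickle
env.move_linear([.5555,-.0445,.20],feed=.1); env.move_linear([.6317,.2597,.20],feed=.15)
w={n:env.capture(n) for n in("top","side")}; pickle.dump(w,open("c1.pkl","wb"))
a=w["side"]["image"][180:290,320:440,::-1];b=w["side"]["image"][230:400,190:375,::-1];t=w["top"]["image"][240:340,290:400,::-1]
cv2.imwrite("pics/after.png",np.hstack([cv2.resize(i,(266,300)) for i in(a,b,t)])); print(env.read_state()["time_s"])
```

```text
21.15
```

View pics/after.png

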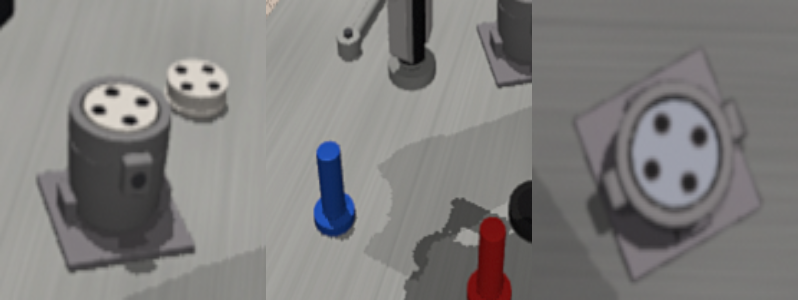

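The adapter sits level and flush with the rim in both views, and the pusher is still held upright. Now I'll set it down where it stood.

Run:
```python
from bench import env
from h import *
x,y=.6317,.2597
env.move_linear([x,y,.030],feed=.1); f0=env.read_state()["wrist_force"][2]; z=.030
while z>.019:
    z-=.0005; env.move_linear([x,y,z],feed=.02); s=env.read_state(); f=s["wrist_force"][2]-f0
    if f>3: break
print(z,f,s["position"],s["time_s"])
env.grip(.030,20); env.wait(.2); env.grip(.062); env.wait(.3)
env.move_linear([x,y,.15],feed=.08); env.move_linear([x-.02,y,.32],feed=.15); env.move_ptp([.40,0.,.38],[np.pi,0,-.22]); env.wait(.5)
w={n:env.capture(n) for n in("top","side")}
a=w["side"]["image"][180:420,200:440,::-1];t=w["top"]["image"][180:360,160:400,::-1]
cv2.imwrite("pics/end.png",np.hstack([cv2.resize(a,(400,400)),cv2.resize(t,(400,400))])); print(env.read_state()["time_s"])
```

```text
0.022499999999999992 6.187780252628745 [0.63172406 0.25974633 0.02285303] 26.75
33.1583
```

View pics/end.png

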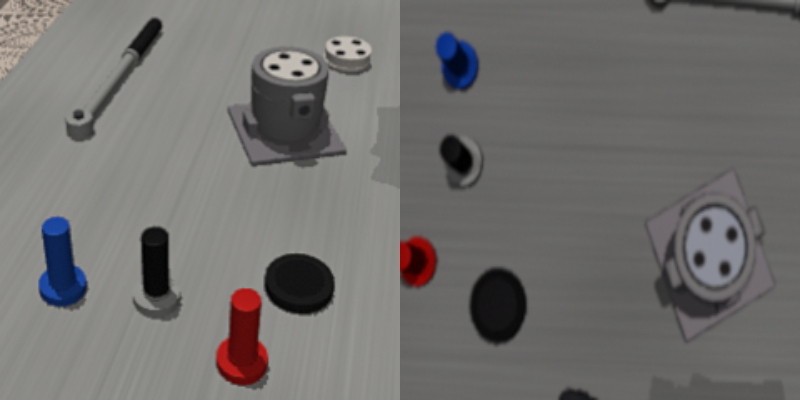

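The pusher stands upright and released, the adapter is flush, and everything else is where it was.

```bash
python3 -c "
from bench import env
print(env.sign_off())"
```

```text
the job is handed in; nothing more can be done
None
```

The adapter looks snapped in level and flush with the rim, the pusher is standing upright and released where it stood, and nothing else was moved; I handed the job in at about 33 s, and sign-off returned no verdict.

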